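# Let the spent batteries into the lever-lid box

### The arm

A 6-joint arm with a two-finger parallel gripper is mounted at the origin on the work surface. World frame = base frame: x ahead of the robot, y to its left, z up, the work surface at z = 0. Lengths are in m, angles in rad, forces in N, time in s.
With the tool pointing down it reaches from about 0.325 to 1 m from the base axis. Payload 5.1 kg.
Tool frame: the origin (TCP) lies at the very end of the fingers, on their centre line; the grasp point (between the pads) lies 19 mm behind it (env.grip_depth is the distance from the TCP to the grasp point, in m); z points along the fingers, x is the direction in which the jaws open and shut, and the axes are right-handed (so a half turn about z gives the same grasp; the last joint's range is limited). The gripper opens to 85 mm and grips with 20 to 120 N. Pads are 22 mm wide; open, the fingers measure 114 mm over their backs; the gripper's body (76 mm by 85 mm) begins 54 mm behind the grasp point. The pads swing forward as they close: fully open they stand 13 mm farther back than shut.
Start: joints at [1.129, 0.124, 1.65, -0, 1.367, -0.083], TCP at [0.228, 0.609, 0.231] pointing down, gripper open.
Joint ranges: [-2.61, 2.61], [-1.02, 2.33], [0.03, 2.71], [-1.35, 4.49], [0.32, 2.68], [-2.91, 2.91]. Speed limits (rad/s): [2.57, 2.57, 3.14, 3.14, 3.14, 3.14].

### API

Orientations are given as a unit quaternion [x, y, z, w].
In Python, from rig import env, cams gives the robot as it stands.
- The arm moves only by the tool step_arm, never from a script. Its argument "targets" is a list of rows, each an object with "slide": the shift along the tool's x, y, z in m, a list of three; "delta_rot": the turn, a rotation vector about the tool's x, y, z in degrees, a list of three. In form: [{"slide": [x, y, z], "delta_rot": [rx, ry, rz]}, ...]. A call has 1 to 20 rows; each row is the pose to reach, as a shift and turn from the pose commanded when the call began, along the tool's axes at that moment; what a row does not reach only later rows make up. A row lasts 1/8 s, in which the tool goes at most 62.5 mm and 10.7 degrees, less where a joint would pass 70% of its speed; a pose out of reach is approached as far as the arm can. A call with a gripper value outside its range is refused whole. "claw" is the opening, from 0 (shut) to 1 (fully open), set as the call begins (left out, the last holds). The fingers move at their own pace and stop on an object; "newtons" is the grip in N (left out, the last holds). Time passes only in rows, so rows that repeat a pose let the fingers close. It gives the time, the measured TCP pose, the force and the opening at its end, in the units of the state.
- env.get_state(): the state, without advancing time (a new reading comes with each control period).
- cams.snapshot(name): name is "scene" or "top"; returns (picture, depth): 384x512x3 uint8, red, green, blue; 384x512 float32, m along the optical axis (not along the pixel's ray), 0 where there is no reading.
- cams.get_calibration(name): a dict with "vertical_fov" (degrees; the focal length in pixels is half the picture's height over the tangent of half this angle, whatever the lens; pixels are square), "cx", "cy" (the principal point, pixels), "R" (3x3) and "t" (3): a world point X has camera coordinates R X + t. Camera axes: x right, y down, z forward; pixel columns grow to the right and rows downward; lengths in m; the calibration is good to about 2 mm. A picture is of the moment at which its call begins. get_calibration takes no time and is no camera call.
- env.job_done(): hands the job in, once; it reports no verdict.
The state is a dict: "clock": time; "qpos": joint angles; "qvel": joint speeds; "tau": joint torques, N m; "tool_pos": TCP position; "tool_rot": TCP orientation; "force": force on the tool from outside, world axes, zero at the start; "wrist_torque": the same for the moment, N m; "opening": finger opening in m.
Only numpy, scipy, OpenCV 4.12 (cv2) and the standard library are available. Lean on these libraries where they do the work, as an engineer would, in place of code of your own. Each camera call takes 0.05 s, during which the arm holds its last target. There are 200 camera calls.

### The job

Two spent batteries lie on the sloping in-feed of the battery box, held back by its lid. Press the lever on the side of the box right down with the fingertips, so that the lid stands fully open, and keep it down until both have rolled in; then let the lever up slowly so that the lid eases shut without slamming. Work by the lever alone: do not touch the lid or the batteries, and leave everything else where it stands.

Things in the scene. Friction and masses are not known exactly. Their poses are not given: they have to be found in the camera images.
- battery_box: plywood battery box fixed to the shelf top, 130 mm (its x) by 170 mm (its y) by 150 mm tall, walls 6 mm; origin at the centre of its underside, z up. On its +y side a sloping in-feed channel 70 mm wide climbs from 105 mm to 135 mm height and ends 200 mm from the origin. On its -y side the lever sticks out. The hollow inside reaches from x -59 to 59 mm, y -79 to 79 mm, floor at 6 mm.
- lever_pad (a point): centre of the top face of the lever's rubber pad (56 mm along the box's x, 40 mm along the lever). The lever pivots about the box's x direction on a pin at y -97 mm, z 132 mm of the box; the pad centre is 100 mm from the pin. At rest it stands at box y -194, z 156 mm, the lever rising 0.2 rad outward; fully pressed it is 40 mm lower and the lever dips 0.2 rad outward. Under and around the pad there is free space. Pushing it down takes about 3 to 8 N at the pad centre.
- lever (a joint): angle of the lever: 0 at rest (lid shut), 0.4 rad fully pressed, at a hard stop. Nothing holds it down: the lid's weight brings it back up, and fast if it is let go.
- lid (a joint): angle of the lid: 0 shut, 1.0 rad fully open. It is linked to the lever and always turns 2.5 times the lever's angle, so 1 mm of pad travel is about 0.025 rad of lid.
- lid_edge (a point): middle of the top of the lip edge of the lid. The lid: grey plastic lid, 132 mm by 168 mm, 5 mm thick, with a 30 mm lip that hangs down on the +y side and keeps the cells on the ramp. Hinged along the box's x at box y -80, z 150 mm; this point is 171 mm from the hinge, at box y 91, z 155 mm when shut.
- cell_low: spent D-size battery, cylinder 33 mm in diameter, 61 mm long along its own x, lying across the in-feed channel against the lid's lip; origin at its centre. It rolls into the box by itself once the lid is up about 0.25 rad.
- cell_high: the second D cell, the same, lying just up the ramp behind the first
- mug: white ceramic mug, 80 mm wide, 95 mm tall, handle to its own +y; origin at the centre of its underside
- polish_tin: round flat metal shoe-polish tin, 76 mm across, 28 mm tall; origin at the centre of its underside
- shoe_horn: small wooden shoe horn lying flat, 145 mm long along its own y, 42 mm wide, 8 mm thick; origin on its underside near its middle
- kettlebell: kettlebell, 156 mm across, 200 mm tall with its handle; origin at the centre of its underside

How it is judged:
By the outcome, as a careful person would: the job done as asked, in the order asked, and still so for the second after the job is handed in, with the robot touching nothing.
It also fails if it takes over 43 s, if anything falls off the work surface, if the arm or the gripper's body presses on something with over 40 N, if the wrist force passes 120 N, or if a joint passes its speed limit or range.

## Working session

There is one attempt and no reset: what is moved stays moved. The work goes in short steps, Python scripts to look and compute and a tool call to move; the robot and the scene stay as the last step left them, time stands still between calls to the robot, and variables do not carry over. Pictures are saved under pics/ and viewed, about 8 in all and at most 12, crops included, and the job is handed in when it is done.

Besides the shell and the picture viewer there is one more tool, called after "Emit:" as a command line: name --argument value ..., lists and objects as JSON in quotes. step_arm: Moves the arm, as the interface text tells. Its arguments: {"type":"object","properties":{"targets":{"type":"array","items":{"type":"object","properties":{"slide":{"type":"array","items":{"type":"number"}},"delta_rot":{"type":"array","items":{"type":"number"}}}}},"claw":{"type":"number"},"newtons":{"type":"number"}},"required":["targets"]}

```bash
mkdir -p pics
cat > h.py <<'E'
import numpy as np, cv2
from rig import env, cams
def snap(n):
    p,d=cams.snapshot(n); c=cams.get_calibration(n)
    np.savez(f'{n}.npz',p=p,d=d); return p,d,c
def cloud(d,c):
    f=192/np.tan(np.radians(c['vertical_fov'])/2)
    v,u=np.mgrid[:384,:512]
    X=np.stack([(u-c['cx'])/f*d,(v-c['cy'])/f*d,d],-1)
    return (X-np.array(c['t']))@np.array(c['R'])
E
python3 - <<'E'
from h import *
ims=[]
for n in('scene','top'):
    p,d,c=snap(n); W=cloud(d,c); np.save(n+'_W.npy',W); ims.append(cv2.cvtColor(p,cv2.COLOR_RGB2BGR))
    print(n,c)
    cv2.imwrite(f'pics/{n}0.png',cv2.resize(ims[-1],(800,600)))
print(env.get_state())
E
```

```text
scene {'vertical_fov': 42.258652962180705, 'cx': 261.6083415768652, 'cy': 197.48371103462216, 'R': array([[-0.65375506,  0.75663234,  0.01057432],
       [ 0.45882671,  0.4074761 , -0.78958298],
       [-0.6017328 , -0.51134209, -0.61355269]]), 't': array([ 0.43878129, -0.1570951 ,  1.87038161])}
top {'vertical_fov': 51.10372459724419, 'cx': 248.88994629244687, 'cy': 189.5531925327321, 'R': array([[ 4.05357517e-03, -9.99991688e-01, -4.39399540e-04],
       [-9.97600509e-01, -4.01351218e-03, -6.91166892e-02],
       [ 6.91143511e-02,  7.18514900e-04, -9.97608485e-01]]), 't': array([-0.07105968,  0.58913158,  1.04188576])}
{'clock': 0.1, 'qpos': array([ 1.12937954e+00,  1.24460398e-01,  1.65150946e+00, -5.43551395e-05,
        1.36752369e+00, -8.26064762e-02]), 'qvel': array([-0.00100433, -0.00118252, -0.00384836,  0.00039136,  0.00212077,
        0.00132673]), 'tau': array([-3.42997710e-04, -4.24933219e+01, -3.66652358e+01, -1.20225168e-04,
        3.97296535e-03,  1.30678904e-05]), 'tool_pos': array([0.22806503, 0.60809225, 0.23017922]), 'tool_rot': array([ 8.21933397e-01,  5.69582818e-01, -8.09911936e-04,  4.98099738e-04]), 'force': array([-0.38369884,  0.16316271, -0.6801339 ]), 'wrist_torque': array([0.00489943, 0.01888408, 0.01478569]), 'opening': 0.08520661408163124}
```

View pics/scene0.png

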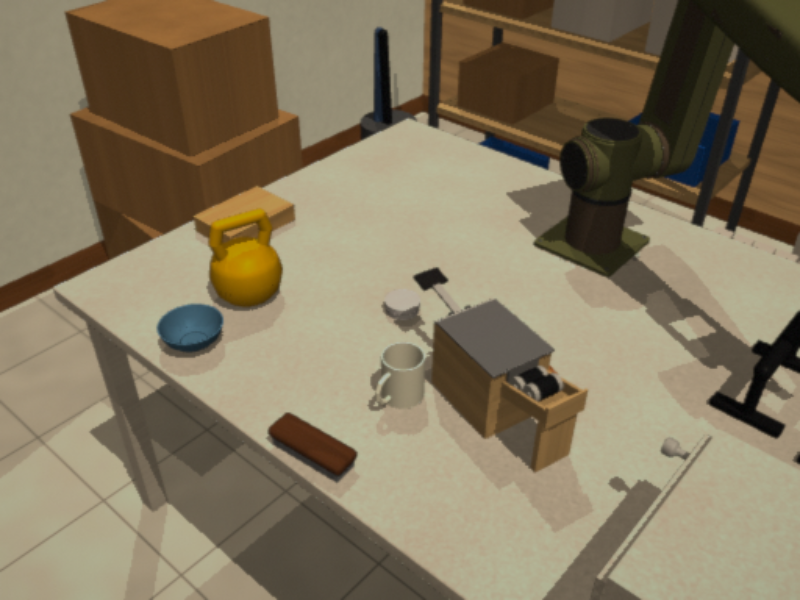

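View pics/top0.png

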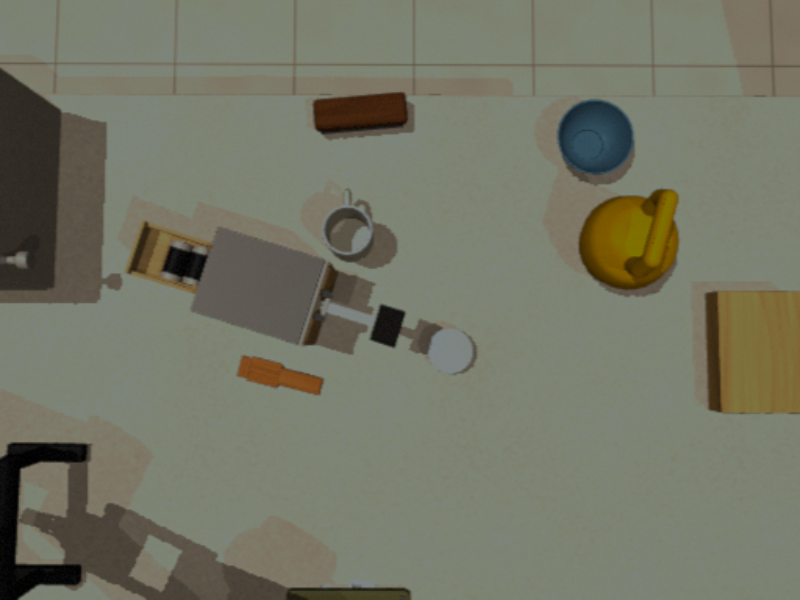

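The top view shows the pad (black) at about (388,325) of 800x600, the lid (grey) centred at about (265,285), and the tin at (450,350). The mug is at (348,232), the batteries at (185,262), and the robot base is at the bottom. Next I measure the pad and lid.

Run:
```python
from h import *
from scipy.spatial.transform import Rotation as Rn
z=np.load('top.npz');W=np.load('top_W.npy');p=z['p'].astype(int)
v,u=np.mgrid[:384,:512]
near=(abs(u-248)<22)&(abs(v-208)<22)
pad=near&(p.max(-1)<60)&(W[...,2]>.12)
P=W[pad];print('pad',pad.sum(),P.mean(0),P.min(0),P.max(0))
lid=(W[...,2]>.145)&(W[...,2]<.165)&(u>115)&(u<215)&(v>135)&(v<225)
r=cv2.minAreaRect(W[lid][:,:2].astype(np.float32));print('lid',lid.sum(),r,W[lid].mean(0))
d=P.mean(0)[:2]-np.array(r[0]);a=np.arctan2(d[1],d[0]);print('dir -y box',np.degrees(a),np.linalg.norm(d))
for n,(uu,vv) in dict(tin=(288,224),mug=(222,148)).items():
    m=(abs(u-uu)<24)&(abs(v-vv)<24)&(W[...,2]>.02)&(W[...,2]<.11);print(n,np.median(W[m],0),W[m].min(0),W[m].max(0))
s=env.get_state();R=Rn.from_quat(s['tool_rot']).as_matrix();print(R.round(3))
```

```text
pad 384 [ 0.53687558 -0.06623478  0.16268213] [ 0.50773753 -0.08983266  0.14840459] [ 0.56776018 -0.04163583  1.08008168]
lid 4315 ((0.6004389524459839, 0.13944002985954285), (0.2296472042798996, 0.1320626586675644), 72.84237670898438) [0.59588584 0.12520866 0.15406124]
dir -y box -107.17365481247562 0.21527292152406266
tin [ 0.49909514 -0.16866126  0.02735102] [ 0.46258457 -0.20546528  0.02145011] [ 0.5358093  -0.13180022  0.03268602]
mug [0.70503646 0.00110808 0.077548  ] [ 0.62908553 -0.03978172  0.02047863] [0.75957822 0.03838718 0.10645911]
[[ 0.351  0.936 -0.001]
 [ 0.936 -0.351 -0.002]
 [-0.002 -0.    -1.   ]]
```

Emit:
step_arm --targets '[{"slide":[-0.02,0.02,-0.01]},{"slide":[-0.055,0.055,-0.02]},{"slide":[-0.095,0.095,-0.02]},{"slide":[-0.135,0.135,-0.02]},{"slide":[-0.175,0.175,-0.02]},{"slide":[-0.215,0.215,-0.02]},{"slide":[-0.255,0.255,-0.02]},{"slide":[-0.295,0.295,-0.02]},{"slide":[-0.335,0.335,-0.02]},{"slide":[-0.375,0.375,-0.02]},{"slide":[-0.415,0.415,-0.02]},{"slide":[-0.45,0.45,-0.02]},{"slide":[-0.48,0.48,-0.02]},{"slide":[-0.505,0.508,-0.02]},{"slide":[-0.522,0.525,-0.02]},{"slide":[-0.522,0.525,-0.02]},{"slide":[-0.522,0.525,-0.02]}]' --claw 0

```text
$.targets[0]: bad value
```

Run:
```python
from h import *
p,d,c=snap('scene'); cv2.imwrite('pics/s1.png',cv2.resize(cv2.cvtColor(p[140:300,200:400],cv2.COLOR_RGB2BGR),(750,600),interpolation=cv2.INTER_CUBIC))
s=env.get_state();print({k:np.round(s[k],3) for k in('clock','qpos','tool_pos','tool_rot','force','opening')})
```

```text
{'clock': np.float64(0.15), 'qpos': array([ 1.129,  0.124,  1.651, -0.   ,  1.367, -0.083]), 'tool_pos': array([0.228, 0.608, 0.23 ]), 'tool_rot': array([ 0.822,  0.57 , -0.001,  0.   ]), 'force': array([ 0.709, -0.504, -0.566]), 'opening': np.float64(0.085)}
```

View pics/s1.png

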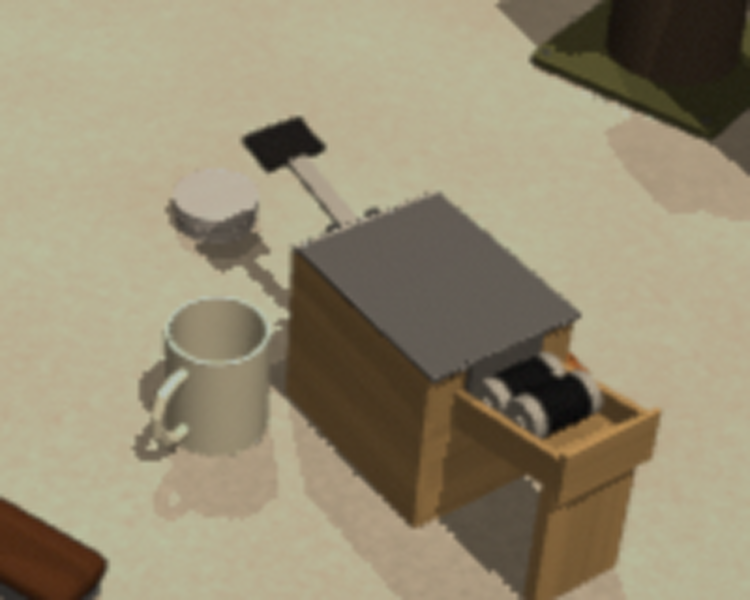

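The move was refused because every row needs delta_rot. The crop shows the scene unchanged: lid shut, both cells at about (540,390), pad at (285,145).

Emit:
step_arm --targets '[{"slide":[-0.02,0.02,-0.01],"delta_rot":[0,0,0]},{"slide":[-0.055,0.055,-0.02],"delta_rot":[0,0,0]},{"slide":[-0.095,0.095,-0.02],"delta_rot":[0,0,0]},{"slide":[-0.135,0.135,-0.02],"delta_rot":[0,0,0]},{"slide":[-0.175,0.175,-0.02],"delta_rot":[0,0,0]},{"slide":[-0.215,0.215,-0.02],"delta_rot":[0,0,0]},{"slide":[-0.255,0.255,-0.02],"delta_rot":[0,0,0]},{"slide":[-0.295,0.295,-0.02],"delta_rot":[0,0,0]},{"slide":[-0.335,0.335,-0.02],"delta_rot":[0,0,0]},{"slide":[-0.375,0.375,-0.02],"delta_rot":[0,0,0]},{"slide":[-0.415,0.415,-0.02],"delta_rot":[0,0,0]},{"slide":[-0.45,0.45,-0.02],"delta_rot":[0,0,0]},{"slide":[-0.48,0.48,-0.02],"delta_rot":[0,0,0]},{"slide":[-0.505,0.508,-0.02],"delta_rot":[0,0,0]},{"slide":[-0.522,0.525,-0.02],"delta_rot":[0,0,0]},{"slide":[-0.522,0.525,-0.02],"delta_rot":[0,0,0]},{"slide":[-0.522,0.525,-0.02],"delta_rot":[0,0,0]}]' --claw 0

```text
clock: 2.28
tool_pos: [0.5362, -0.0638, 0.2511]
tool_rot: [0.822, 0.57, -0.0, -0.0]
force: [0.5, 1.0, -0.1]
opening: 0.0002
```

Run:
```python
from h import *
p,d,c=snap('scene'); cv2.imwrite('pics/s2.png',cv2.resize(cv2.cvtColor(p[100:260,200:400],cv2.COLOR_RGB2BGR),(750,600),interpolation=cv2.INTER_CUBIC))
s=env.get_state();print({k:np.round(s[k],3) for k in('clock','qpos','tool_pos','tool_rot','force','opening')})
```

```text
{'clock': np.float64(2.325), 'qpos': array([-0.218, -0.133,  1.872,  0.   ,  1.402, -1.431]), 'tool_pos': array([ 0.536, -0.064,  0.251]), 'tool_rot': array([ 0.822,  0.57 ,  0.   , -0.   ]), 'force': array([-0.334,  0.525,  0.648]), 'opening': np.float64(-0.0)}
```

View pics/s2.png

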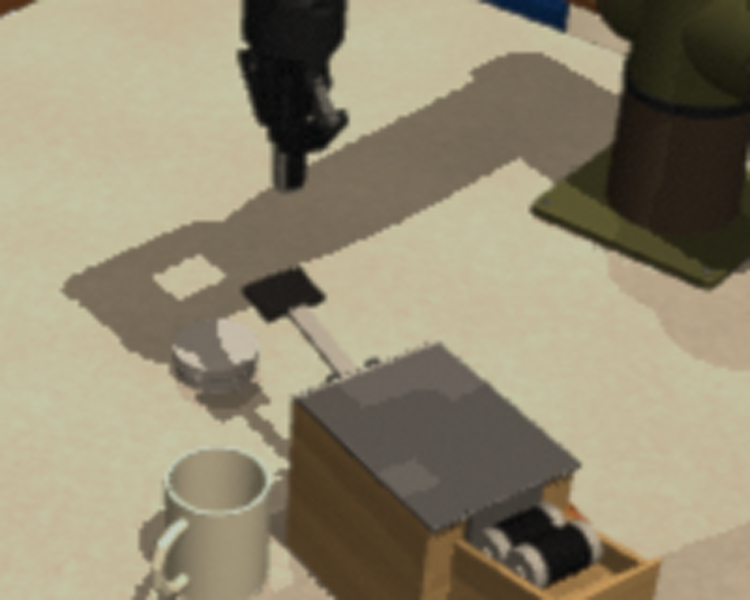

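The closed fingertips at (288,185) hang right above the pad at (285,293). Now I go down and start pressing.

Emit:
step_arm --targets '[{"slide":[0,0,0.02],"delta_rot":[0,0,0]},{"slide":[0,0,0.045],"delta_rot":[0,0,0]},{"slide":[0,0,0.068],"delta_rot":[0,0,0]},{"slide":[0,0,0.08],"delta_rot":[0,0,0]},{"slide":[0,0,0.086],"delta_rot":[0,0,0]},{"slide":[0,0,0.09],"delta_rot":[0,0,0]},{"slide":[0,0,0.094],"delta_rot":[0,0,0]},{"slide":[0,0,0.097],"delta_rot":[0,0,0]},{"slide":[0,0,0.1],"delta_rot":[0,0,0]},{"slide":[0,0,0.1],"delta_rot":[0,0,0]}]'

```text
clock: 3.58
tool_pos: [0.5371, -0.0653, 0.1531]
tool_rot: [0.822, 0.57, 0.0, 0.001]
force: [-2.2, -1.7, 6.6]
opening: 0.0
```

Emit:
step_arm --targets '[{"slide":[0,0,0.003],"delta_rot":[0,0,0]},{"slide":[0,0,0.006],"delta_rot":[0,0,0]},{"slide":[0,0,0.01],"delta_rot":[0,0,0]},{"slide":[0,0,0.014],"delta_rot":[0,0,0]},{"slide":[0,0,0.018],"delta_rot":[0,0,0]},{"slide":[0,0,0.022],"delta_rot":[0,0,0]},{"slide":[0,0,0.026],"delta_rot":[0,0,0]},{"slide":[0,0,0.029],"delta_rot":[0,0,0]},{"slide":[0,0,0.031],"delta_rot":[0,0,0]},{"slide":[0,0,0.031],"delta_rot":[0,0,0]}]'

```text
clock: 4.82
tool_pos: [0.5359, -0.0641, 0.1196]
tool_rot: [0.822, 0.57, -0.001, -0.001]
force: [0.4, 0.2, 1.3]
opening: 0.0
```

Run:
```python
from h import *
p,d,c=snap('scene'); cv2.imwrite('pics/s3.png',cv2.resize(cv2.cvtColor(p[140:300,200:400],cv2.COLOR_RGB2BGR),(750,600),interpolation=cv2.INTER_CUBIC))
s=env.get_state();print({k:np.round(s[k],3) for k in('clock','tool_pos','force')})
```

```text
{'clock': np.float64(4.875), 'tool_pos': array([ 0.536, -0.064,  0.12 ]), 'force': array([-0.365,  0.616,  2.209])}
```

View pics/s3.png

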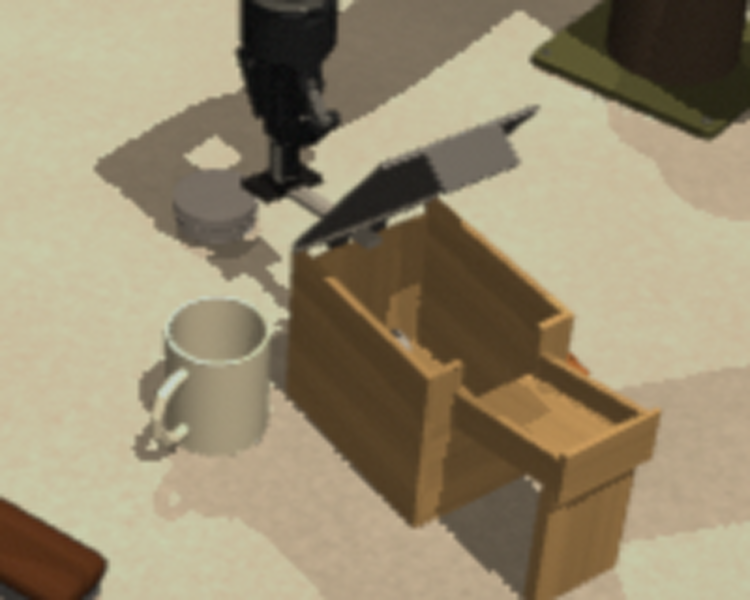

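The lid is well up, the in-feed is empty, and a cell shows inside at (400,340). The lever is not yet at its stop (about 2 N), so I keep pressing until the force rises.

Emit:
step_arm --targets '[{"slide":[0,0,0.001],"delta_rot":[0,0,0]},{"slide":[0,0,0.002],"delta_rot":[0,0,0]},{"slide":[0,0,0.003],"delta_rot":[0,0,0]},{"slide":[0,0,0.003],"delta_rot":[0,0,0]}]'

```text
clock: 5.38
tool_pos: [0.5365, -0.0645, 0.1173]
tool_rot: [0.822, 0.57, -0.0, -0.0]
force: [-1.0, 0.7, 2.3]
opening: 0.0002
```

Emit:
step_arm --targets '[{"slide":[0,0,0.001],"delta_rot":[0,0,0]},{"slide":[0,0,0.002],"delta_rot":[0,0,0]},{"slide":[0,0,0.002],"delta_rot":[0,0,0]}]'

```text
clock: 5.75
tool_pos: [0.5366, -0.0645, 0.117]
tool_rot: [0.822, 0.57, -0.0, -0.0]
force: [-5.0, 2.5, 10.7]
opening: 0.0003
```

Emit:
step_arm --targets '[{"slide":[0,0,0.0005],"delta_rot":[0,0,0]},{"slide":[0,0,0.001],"delta_rot":[0,0,0]},{"slide":[0,0,0.001],"delta_rot":[0,0,0]},{"slide":[0,0,0.001],"delta_rot":[0,0,0]},{"slide":[0,0,0.001],"delta_rot":[0,0,0]},{"slide":[0,0,0.001],"delta_rot":[0,0,0]},{"slide":[0,0,0.001],"delta_rot":[0,0,0]},{"slide":[0,0,0.001],"delta_rot":[0,0,0]}]'

```text
clock: 6.75
tool_pos: [0.5367, -0.0645, 0.1169]
tool_rot: [0.822, 0.57, -0.0, -0.0]
force: [-8.2, 2.6, 14.6]
opening: -0.0
```

Run:
```python
from h import *
p,d,c=snap('scene'); a=p[180:300,260:400]; q,d,c=snap('top'); W=cloud(d,c)
b=q[120:240,70:210]
im=np.hstack([cv2.resize(i,(400,343),interpolation=cv2.INTER_CUBIC) for i in(a,b)])
cv2.imwrite('pics/s4.png',cv2.cvtColor(im,cv2.COLOR_RGB2BGR))
v,u=np.mgrid[:384,:512]
m=(W[...,2]>.17)&(u<235)&(u>110)&(v>120)&(v<235)
P=W[m]-np.array([.6005-.0017,.1394-.0052,0]); y=P[:,:2]@np.array([.295,.955]) # approx box y
print(m.sum(),P[:,2].max(),np.degrees(0),np.polyfit(y,P[:,2],1))
s=env.get_state();print({k:np.round(s[k],3) for k in('clock','tool_pos','force')})
```

```text
4909 1.0800816772263284 0.0 [-1.29999451  0.20757937]
{'clock': np.float64(6.85), 'tool_pos': array([ 0.537, -0.064,  0.117]), 'force': array([-7.866,  2.359, 15.15 ])}
```

View pics/s4.png

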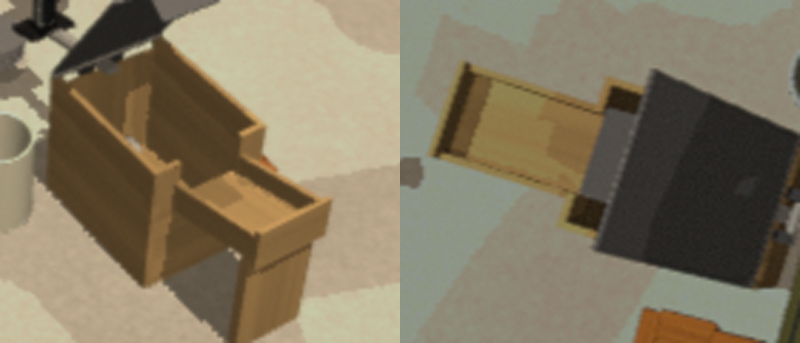

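Hard stop confirmed: 15 N with no further travel. The in-feed is empty in both views. Now I ease the lever up at about 8 mm/s, slower near the end.

Emit:
step_arm --targets '[{"slide":[0,0,-0.001],"delta_rot":[0,0,0]},{"slide":[0,0,-0.002],"delta_rot":[0,0,0]},{"slide":[0,0,-0.003],"delta_rot":[0,0,0]},{"slide":[0,0,-0.004],"delta_rot":[0,0,0]},{"slide":[0,0,-0.005],"delta_rot":[0,0,0]},{"slide":[0,0,-0.006],"delta_rot":[0,0,0]},{"slide":[0,0,-0.007],"delta_rot":[0,0,0]},{"slide":[0,0,-0.008],"delta_rot":[0,0,0]},{"slide":[0,0,-0.009],"delta_rot":[0,0,0]},{"slide":[0,0,-0.01],"delta_rot":[0,0,0]},{"slide":[0,0,-0.011],"delta_rot":[0,0,0]},{"slide":[0,0,-0.012],"delta_rot":[0,0,0]},{"slide":[0,0,-0.013],"delta_rot":[0,0,0]},{"slide":[0,0,-0.014],"delta_rot":[0,0,0]},{"slide":[0,0,-0.015],"delta_rot":[0,0,0]},{"slide":[0,0,-0.016],"delta_rot":[0,0,0]},{"slide":[0,0,-0.017],"delta_rot":[0,0,0]},{"slide":[0,0,-0.018],"delta_rot":[0,0,0]},{"slide":[0,0,-0.019],"delta_rot":[0,0,0]},{"slide":[0,0,-0.02],"delta_rot":[0,0,0]}]'

```text
clock: 9.35
tool_pos: [0.5366, -0.0646, 0.1345]
tool_rot: [0.822, 0.57, 0.0, 0.0]
force: [-0.4, -2.3, 3.3]
opening: 0.0001
```

Emit:
step_arm --targets '[{"slide":[0,0,-0.001],"delta_rot":[0,0,0]},{"slide":[0,0,-0.002],"delta_rot":[0,0,0]},{"slide":[0,0,-0.003],"delta_rot":[0,0,0]},{"slide":[0,0,-0.004],"delta_rot":[0,0,0]},{"slide":[0,0,-0.005],"delta_rot":[0,0,0]},{"slide":[0,0,-0.006],"delta_rot":[0,0,0]},{"slide":[0,0,-0.007],"delta_rot":[0,0,0]},{"slide":[0,0,-0.0075],"delta_rot":[0,0,0]},{"slide":[0,0,-0.008],"delta_rot":[0,0,0]},{"slide":[0,0,-0.0085],"delta_rot":[0,0,0]},{"slide":[0,0,-0.009],"delta_rot":[0,0,0]},{"slide":[0,0,-0.0095],"delta_rot":[0,0,0]},{"slide":[0,0,-0.01],"delta_rot":[0,0,0]},{"slide":[0,0,-0.0105],"delta_rot":[0,0,0]},{"slide":[0,0,-0.011],"delta_rot":[0,0,0]},{"slide":[0,0,-0.0115],"delta_rot":[0,0,0]},{"slide":[0,0,-0.012],"delta_rot":[0,0,0]},{"slide":[0,0,-0.0125],"delta_rot":[0,0,0]},{"slide":[0,0,-0.013],"delta_rot":[0,0,0]},{"slide":[0,0,-0.0135],"delta_rot":[0,0,0]}]'

```text
clock: 11.85
tool_pos: [0.5365, -0.0645, 0.1478]
tool_rot: [0.822, 0.57, -0.0, -0.0]
force: [0.3, 2.5, 1.9]
opening: 0.0001
```

Emit:
step_arm --targets '[{"slide":[0,0,-0.0005],"delta_rot":[0,0,0]},{"slide":[0,0,-0.001],"delta_rot":[0,0,0]},{"slide":[0,0,-0.0015],"delta_rot":[0,0,0]},{"slide":[0,0,-0.002],"delta_rot":[0,0,0]},{"slide":[0,0,-0.0025],"delta_rot":[0,0,0]},{"slide":[0,0,-0.003],"delta_rot":[0,0,0]},{"slide":[0,0,-0.0035],"delta_rot":[0,0,0]},{"slide":[0,0,-0.004],"delta_rot":[0,0,0]},{"slide":[0,0,-0.0045],"delta_rot":[0,0,0]},{"slide":[0,0,-0.005],"delta_rot":[0,0,0]},{"slide":[0,0,-0.0055],"delta_rot":[0,0,0]},{"slide":[0,0,-0.006],"delta_rot":[0,0,0]},{"slide":[0,0,-0.0065],"delta_rot":[0,0,0]},{"slide":[0,0,-0.007],"delta_rot":[0,0,0]},{"slide":[0,0,-0.0075],"delta_rot":[0,0,0]},{"slide":[0,0,-0.008],"delta_rot":[0,0,0]},{"slide":[0,0,-0.0085],"delta_rot":[0,0,0]},{"slide":[0,0,-0.009],"delta_rot":[0,0,0]},{"slide":[0,0,-0.0095],"delta_rot":[0,0,0]},{"slide":[0,0,-0.01],"delta_rot":[0,0,0]}]'

```text
clock: 14.35
tool_pos: [0.5362, -0.0649, 0.1575]
tool_rot: [0.822, 0.57, -0.001, 0.0]
force: [-0.1, 0.0, -0.1]
opening: 0.0001
```

Emit:
step_arm --targets '[{"slide":[0,0,-0.0005],"delta_rot":[0,0,0]},{"slide":[0,0,-0.001],"delta_rot":[0,0,0]},{"slide":[0,0,-0.0015],"delta_rot":[0,0,0]},{"slide":[0,0,-0.002],"delta_rot":[0,0,0]},{"slide":[0,0,-0.0025],"delta_rot":[0,0,0]},{"slide":[0,0,-0.003],"delta_rot":[0,0,0]},{"slide":[0,0,-0.0035],"delta_rot":[0,0,0]},{"slide":[0,0,-0.004],"delta_rot":[0,0,0]},{"slide":[0,0,-0.0045],"delta_rot":[0,0,0]},{"slide":[0,0,-0.005],"delta_rot":[0,0,0]},{"slide":[0,0,-0.0055],"delta_rot":[0,0,0]},{"slide":[0,0,-0.006],"delta_rot":[0,0,0]},{"slide":[0,0,-0.01],"delta_rot":[0,0,0]},{"slide":[0,0,-0.02],"delta_rot":[0,0,0]},{"slide":[0,0,-0.035],"delta_rot":[0,0,0]},{"slide":[0,0,-0.055],"delta_rot":[0,0,0]},{"slide":[0,0,-0.075],"delta_rot":[0,0,0]},{"slide":[0,0,-0.09],"delta_rot":[0,0,0]},{"slide":[0,0,-0.1],"delta_rot":[0,0,0]},{"slide":[0,0,-0.1],"delta_rot":[0,0,0]}]'

```text
clock: 16.85
tool_pos: [0.5369, -0.0646, 0.2588]
tool_rot: [0.822, 0.57, 0.001, 0.001]
force: [-0.4, 0.7, -0.6]
opening: 0.0
```

Run:
```python
from h import *
p,d,c=snap('scene'); cv2.imwrite('pics/s5.png',cv2.resize(cv2.cvtColor(p[140:300,200:400],cv2.COLOR_RGB2BGR),(750,600),interpolation=cv2.INTER_CUBIC))
W0=np.load('scene_W.npy');W=cloud(d,c)
print('lid z before/after',[np.round(w[210:225,310:325,2].mean(),4) for w in(W0,W)])
s=env.get_state();print({k:np.round(s[k],3) for k in('clock','tool_pos','force')})
```

```text
lid z before/after [np.float64(0.1603), np.float64(0.1644)]
{'clock': np.float64(16.9), 'tool_pos': array([ 0.536, -0.065,  0.258]), 'force': array([ 0.745, -0.512, -0.533])}
```

View pics/s5.png

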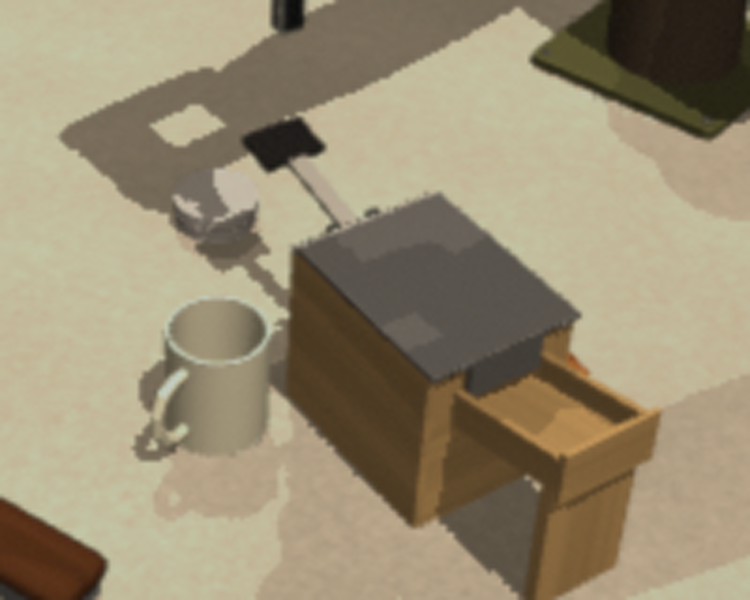

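The lid outline is at the same pixels as at the start. The in-feed is empty, the lever is back at rest, and the mug and tin have not moved. The mean lid heights differ by 4 mm, so I check the medians before handing in.

Run:
```python
from h import *
p,d,c=snap('scene');W0=np.load('scene_W.npy');W=cloud(d,c)
for w in(W0,W): 
    L=w[205:230,300:330,2]; print(np.percentile(L,[10,50,90]).round(4), np.median(w[228:236,318:322,2]).round(4))
if abs(np.median(W[205:230,300:330,2])-np.median(W0[205:230,300:330,2]))<.003: print(env.job_done())
```

```text
[0.1542 0.1565 0.1586] 0.1565
[0.1542 0.1566 0.1589] 0.157
the job is handed in; nothing more can be done
None
```

The job is done and handed in at about 17 s, with both batteries in the box and the lid shut.

- **Pressing:** I pressed the lever pad with closed fingertips to its hard stop. The force rose to about 15 N with no further travel. I held it there for about a second, and both camera views then showed the in-feed empty. One cell was visible inside the box. The second I inferred, since it was nowhere outside.
- **Letting up:** I raised the lever at about 8 mm/s, then 4 mm/s over the last stretch. The fingertips stayed in contact until the lid closed and the force fell to zero, then I moved the arm clear.
- **Last checks:** The median lid height matches the start (0.1566 m against 0.1565 m). The lever is at rest, and the mug and tin are where they stood. An earlier comparison of mean lid height differed by 4 mm. The medians and the picture agree, so I put that down to stray depth readings.

My first move call was refused because it lacked a required field. Nothing moved then.

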